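Clip a rolling pin into the painting stand and lock it

TASK

Take the bare wooden rolling pin (the one with a thick middle and a thinner handle at each end) from its rest and press it straight down into the painting stand, past the sprung jaw, until both handles are fully home in the two fork clips. Then, from its open position, swing the black-gripped locking lever through its quarter turn to the end stop, so that its nose lies over the pin's handle, and let go. Leave the plain straight dowel on its rest and do not knock over anything else.

Things in the scene. Friction and masses are not known exactly. Their poses are not given: they have to be found in the camera images.
- pin_c (a point): Centre (half-way up and along) of the loose rolling pin, pale bare wood, 0.12 kg: middle 36 mm diameter, 100 mm long; at each end a handle 24 mm diameter, 50 mm long; 200 mm in all, both ends alike. Its x axis runs along the pin. It starts level, centre line 46 mm above the table, its handles in the V blocks of a rest.
- rest_a: Wooden rest that holds the rolling pin at the start; a second, identical rest holds the dowel, and which stands where varies. Fixed board 180 x 70 x 10 mm, origin at its underside's centre, x along the board and pin; V blocks 14 mm thick at x = -74 and +74 mm, up to about 50 mm high; only the board is under the pin's middle.
- dowel_c (a point): Centre of the plain dowel, pale bare wood, straight, 24 mm diameter throughout and 200 mm long, lying along its own x on the other rest, centre line 46 mm above the table. Not to be moved.
- pin_seat (a point): Where the pin's centre belongs, 70 mm above the table, in the painting stand. The seated pin lies along this frame's y (either way round); z up, x towards the stand's jaw side. The clips, 14 mm thick, stand at y = -66 and +66 mm and take the pin's handles; the thick middle goes between them with 9 mm of play along y each way.
- stand: The fixed stand; origin on the table under pin_seat, same axes. Plywood base 120 x 220 x 10 mm (x -72 to +48). Each clip: aluminium fork with its floor 58 mm up, a fixed prong on the -x side (inner face x = -13 mm, flared outward from 90 to 112 mm up), a sprung steel jaw plate on the +x side. Between the clips nothing stands higher than 30 mm.
- jaw (a joint): Angle of the sprung jaw, rad, 0 = shut; its two plates (one per clip) are one part, hinged low down, opening to +x. The lips reach in to x = +6.5 mm, 84 mm up, with sloped lead-ins up to 111 mm. A lowered pin meets them with its centre line about 100 mm up and must be pushed (about 8 N) until it snaps under them onto the fork floors; jaw then shut again.
- lever_pivot (a point): On the upright pivot axis of the locking lever, 100 mm above the table; axes as pin_seat; at x = -45, y = +90, z = +30 mm from it. L-shaped level lever: a handle reaches 125 mm from the axis, at right angles to it a steel nose 52 mm long, 18 mm wide, 84.5 to 98.5 mm above the table. If the pin is not fully down the nose hits it and the lever stops short.
- lever_grip (a point): Point on the lever handle's middle line, at mid-thickness, 95 mm from the pivot axis; moves with the lever. The handle's black grip spans 40 to 125 mm from the axis, is 20 mm wide and 18 mm thick (91 to 109 mm above the table), with free space under and beside it.
- lever (a joint): Angle of the locking lever, rad: 0 = open, 1.571 = end stop, locked. At angle q the handle points along (-cos q, sin q) and the nose along (sin q, cos q) in the x, y of lever_pivot; closing is clockwise from above. Starts between 0 and 0.2; stays where it is left; needs about 1.5 N at the grip.
- mug: Lilac mug, 84 mm wide, 90 mm high; origin at its underside, z up. Bystander beyond the rests.
- bottle_a: White paint bottle, 54 mm wide, 130 mm high; origin at its underside, z up. Bystander.
- bottle_b: Low jar, 60 mm wide, 70 mm high; origin at its underside, z up. Bystander.
- craft_box: White wooden lidded box, 97 x 97 x 92 mm; origin at its underside, z up. Bystander beyond the stand.
Not all that is in view belongs to the job. What is shaped like the part that bears pin_c but pink is not meant.

How it is judged:
By the outcome, as a careful person would: the job done as asked, in the order asked, and still so for the second after the job is handed in, with the robot touching nothing.
It also fails if it takes over 58 s, if anything falls off the work surface, if the arm or the gripper's body presses on something with over 40 N, if the wrist force passes 120 N, or if a joint passes its speed limit or range.

ROBOT

A 6-joint arm with a two-finger parallel gripper is mounted at the origin on the work surface. World frame = base frame: x ahead of the robot, y to its left, z up, the work surface at z = 0. Lengths are in m, angles in rad, forces in N, time in s.
With the tool pointing down it reaches from about 0.35 to 0.725 m from the base axis. Payload 4.3 kg.
Tool frame: the origin (TCP) lies at the very end of the fingers, on their centre line; the grasp point (between the pads) lies 19 mm behind it (tcp_to_grasp is the z of the grasp point in the tool frame, in m); z points along the fingers, y is the line along which they close (so a half turn about z gives the same grasp; the last joint's range is limited). The gripper opens to 85 mm and grips with 20 to 120 N. Pads are 22 mm wide; open, the fingers measure 114 mm over their backs; the gripper's body (76 mm by 85 mm) begins 54 mm behind the grasp point. The pads swing forward as they close: fully open they stand 13 mm farther back than shut.
Start: joints at [-1.35, 0.377, 0.081, 1.274, 0, 1.46], TCP at [0.187, -0.544, 0.231] pointing down, gripper open.
Joint ranges: [-2.72, 2.72], [-0.84, 1.66], [-1.02, 1.22], [-1.77, 2.12], [-1.37, 1.28], [-3.14, 3.14]. Speed limits (rad/s): [2.57, 2.57, 3.14, 3.14, 3.14, 3.14].

INTERFACE

Orientations are given as a rotation vector (axis times angle).
In Python, from plant import observe, camera, sign_off, tcp_to_grasp gives the robot as it stands. The module is installed in compiled form; this text tells all that it offers.
- The arm moves only by the shell command python3 -m creep 'ROWS' [OPENING] [FORCE]. ROWS is JSON, a list of rows, each a list of 2 entries, a list of its own where there are three numbers: the shift along the tool's x, y, z in mm, then the turn about the tool's z in degrees. In form: [[[tx, ty, tz], spin], ...]. A call has 1 to 12 rows; each row shifts and turns the commanded pose from where the row before left it, along the tool's axes as they then stand; what a row does not reach is not made up. A row lasts 1/12 s, in which the tool goes at most 41.7 mm and 7.16 degrees, less where a joint would pass 70% of its speed; a pose out of reach is approached as far as the arm can. A call is refused whole if a number of a shift passes 41.7 or a number of a turn 7.16, either way. A call with a gripper value outside its range is refused whole. OPENING is the opening, from 0 (shut) to 1 (fully open), set as the call begins (- or left out, the last holds). The fingers move at their own pace and stop on an object; FORCE is the grip in N (left out, the last holds). Time passes only in rows, so rows that do not move let the fingers close. It gives the time, the measured TCP pose, the force, the opening and the grip force at its end, in the units of the state.
- observe(): the state, without advancing time (a new reading comes with each control period).
- camera(name): name is "side" or "top" or "wrist"; returns a dict with "color" (400x640x3 uint8, red, green, blue), "z_map" (400x640 float32, m along the optical axis (not along the pixel's ray), 0 where there is no reading), "mtx" (3x3 intrinsics, pixels), "xyz" and "rotation" of the camera in the world. Camera axes: x right, y down, z forward; pixel columns grow to the right and rows downward; lengths in m; the calibration is good to about 2 mm. A picture is of the moment at which its call begins.
- sign_off(): hands the job in; it is judged then, once.
The state is a dict: "time_s": time; "q": joint angles; "dq": joint speeds; "effort": joint torques, N m; "ee_pos": TCP position; "tcp_rot": TCP orientation; "contact_force": force on the tool from outside, world axes, zero at the start; "wrist_torque": the same for the moment, N m; "width": opening from 0.0 (shut) to 1.0 (fully open); "grasp_force": force on a finger pad.
Only numpy, scipy, OpenCV 4.12 (cv2) and the standard library are available. Lean on these libraries where they do the work, as an engineer would, in place of code of your own. Each camera call takes 0.05 s, during which the arm holds its last target. There are 200 camera calls.

## Working session

There is one attempt and no reset: what is moved stays moved. The work goes in short steps, Python scripts to look and compute and a shell command to move; the robot and the scene stay as the last step left them, time stands still between calls to the robot, and variables do not carry over. Pictures are saved under pics/ and viewed, at most 10 in all, crops included, and the job is handed in when it is done.

```bash
mkdir -p pics; cat > h.py <<'E'
import numpy as np, cv2, pickle
from plant import observe, camera, tcp_to_grasp
from scipy.spatial.transform import Rotation as R
def snap(n,tag):
    c=camera(n); pickle.dump(c,open(f'{tag}.pkl','wb'))
    cv2.imwrite(f'pics/{tag}.png',c['color'][:,:,::-1]); return c
def load(tag): return pickle.load(open(f'{tag}.pkl','rb'))
def rot(c):
    r=np.array(c['rotation'],float); return r if r.shape==(3,3) else R.from_rotvec(r).as_matrix()
def ray(c,u,v):
    d=rot(c)@np.linalg.solve(c['mtx'],[u,v,1.]); return np.array(c['xyz']),d
def onz(c,u,v,z):
    o,d=ray(c,u,v); return o+d*(z-o[2])/d[2]
def cloud(c):
    z=c['z_map']; v,u=np.mgrid[:z.shape[0],:z.shape[1]]
    K=c['mtx']; p=np.stack([(u-K[0,2])/K[0,0]*z,(v-K[1,2])/K[1,1]*z,z],-1)
    return p@rot(c).T+np.array(c['xyz'])
E
python3 - <<'E'
from h import *
for n in('top','side'):
    c=snap(n,n+'0'); print(n,c['xyz'],c['rotation'],c['mtx'])
print(observe(),tcp_to_grasp)
E
```

```text
top [0.4234578  0.07934148 1.24965462] [-2.2008566   2.16239661 -0.08591321] [[384.58866753   0.         324.66391373]
 [  0.         384.58866753 203.49109789]
 [  0.           0.           1.        ]]
side [0.43779448 1.145501   1.27992037] [-0.1257465   2.92063454 -1.11262485] [[516.52247146   0.         319.64403296]
 [  0.         516.52247146 198.14687585]
 [  0.           0.           1.        ]]
{'time_s': 0.1, 'q': array([-1.35030821e+00,  3.77987281e-01,  7.97857833e-02,  1.27441230e+00,
        3.14869668e-05,  1.46052288e+00]), 'dq': array([ 0.00032667, -0.00140814,  0.00373287,  0.00038349, -0.00028767,
        0.00121946]), 'effort': array([ 2.22151713e-03, -4.64697075e+01,  2.70581496e+01,  1.20925324e-02,
        2.33880729e-05, -8.33039024e-06]), 'ee_pos': array([ 0.18664066, -0.54325208,  0.23046605]), 'tcp_rot': array([-3.09693629e+00, -5.16894804e-01,  1.07797803e-04]), 'contact_force': array([0.11533574, 0.91052528, 0.23586582]), 'wrist_torque': array([0.00281748, 0.03313823, 0.00157365]), 'grasp_force': 0.0, 'width': 0.9973422896130903} -0.0187
```

View pics/top0.png

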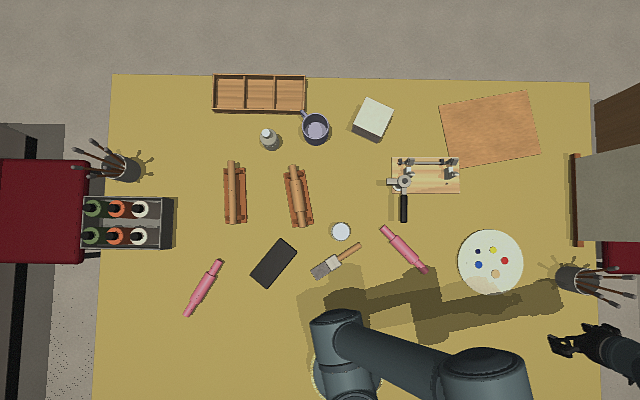

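View pics/side0.png

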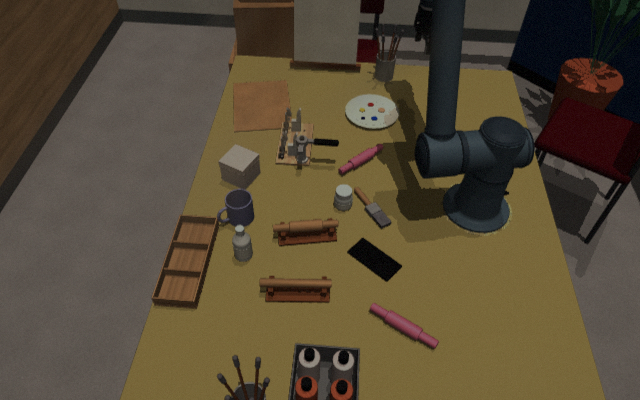

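The top view shows these candidates: the thick-middled bare pin at (299,196), the plain dowel at (234,192), and pink pins at (204,288) and (402,250). I choose (299,196). The stand is at (425,175) and its lever pivot at (401,182), with the handle pointing at the robot. The side view agrees, with the pin at (306,228) and the dowel at (296,285).

```bash
python3 - <<'E'
from h import *
t=load('top0');s=load('side0')
a=cv2.resize(t['color'][145:235,215:335],(480,360),interpolation=cv2.INTER_CUBIC)
b=cv2.resize(t['color'][145:235,380:470],(360,360),interpolation=cv2.INTER_CUBIC)
im=np.hstack([a[:,:440],b]);cv2.imwrite('pics/crop1.png',im[:,:,::-1])
for n,c,pts in(('top',t,[(292,168),(299,196),(306,223),(234,192),(425,175),(401,182),(404,215)]),('side',s,[(306,228),(296,285),(297,145)])):
    P=cloud(c)
    for u,v in pts: print(n,u,v,P[v,u].round(3),onz(c,u,v,.046).round(3))
P=cloud(t); hsv=cv2.cvtColor(t['color'],cv2.COLOR_RGB2HSV)
# pin by height in its region
sub=P[160:232,282:320]; m=(sub[...,2]>.045)
q=sub[m]; print('n',len(q)); (cx,cy),(w,h),an=cv2.minAreaRect(q[:,:2].astype(np.float32)); print(cx,cy,w,h,an, np.percentile(q[:,2],[50,95,99]))
E
```

```text
top 292 168 [0.626 0.184 0.061] [0.629 0.185 0.046]
top 299 196 [0.538 0.159 0.066] [0.54  0.161 0.046]
top 306 223 [0.457 0.139 0.012] [0.456 0.137 0.046]
top 234 192 [0.548 0.363 0.056] [0.549 0.365 0.046]
top 425 175 [ 0.619 -0.245  0.011] [ 0.614 -0.236  0.046]
top 401 182 [ 0.581 -0.147  0.111] [ 0.59  -0.16   0.046]
top 404 215 [ 0.483 -0.157  0.109] [ 0.486 -0.17   0.046]
side 306 228 [0.537 0.181 0.055] [0.538 0.174 0.046]
side 296 285 [0.545 0.381 0.052] [0.546 0.377 0.046]
side 297 145 [ 0.599 -0.145  0.09 ] [ 0.605 -0.193  0.046]
n 669
0.5208737850189209 0.1593097746372223 0.24058468639850616 0.07522118836641312 22.020017623901367 [0.05910304 0.06714123 1.24965462]
```

View pics/crop1.png

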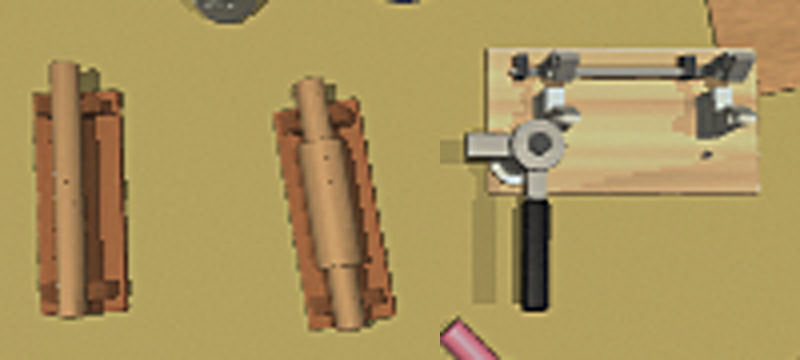

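The crop confirms it: the left item is the plain dowel, and the right item has a thick middle and handles. I'm moving over the pin now.

```bash
python3 -m creep '[[[28,-27.5,0],0],[[28,-27.5,0],0],[[28,-27.5,0],0],[[28,-27.5,0],0],[[28,-27.5,0],0],[[28,-27.5,0],0],[[28,-27.5,0],0],[[28,-27.5,0],0],[[28,-27.5,0],0],[[28,-27.5,0],0]]' 1 80
python3 -m creep '[[[28,-27.5,0],0],[[28,-27.5,0],0],[[28,-27.5,0],0],[[28,-27.5,0],0],[[28,-27.5,0],0],[[28,-27.5,0],0],[[28,-27.5,0],0],[[28,-27.5,0],0],[[28,-27.5,0],0],[[28,-27.5,0],0]]'
python3 -m creep '[[[0,0,0],-7],[[0,0,0],-7],[[0,0,0],-7],[[0,0,0],-7],[[0,0,0],-7],[[0,0,0],-7],[[0,0,0],-7],[[0,0,0],-7],[[0,0,0],-7],[[0,0,0],-7],[[0,0,0],-7],[[0,0,0],-7]]'
python3 -m creep '[[[0,0,0],-7],[[0,0,0],-7],[[0,0,0],-7],[[0,0,0],-7],[[0,0,0],-7],[[0,0,0],-7],[[0,0,0],-7],[[0,0,0],-7],[[0,0,0],-7],[[0,0,0],-7],[[0,0,0],-7],[[0,0,0],-7]]'
python3 -m creep '[[[0,0,0],-7],[[0,0,0],0],[[0,0,0],0]]'
python3 - <<'E'
from h import *
c=snap('wrist','w1'); print(c['xyz'],observe()['ee_pos'],R.from_rotvec(observe()['tcp_rot']).as_matrix().round(3).tolist(),observe()['q'].round(2))
E
```

```text
time_s: 0.93
ee_pos: [0.3624, -0.1908, 0.2311]
tcp_rot: [-3.099, -0.517, 0.0]
contact_force: [0.7, -0.4, -0.2]
width: 1.0
grasp_force: 0.0
time_s: 1.77
ee_pos: [0.5379, 0.1602, 0.2308]
tcp_rot: [3.098, 0.518, -0.001]
contact_force: [0.7, -0.4, 0.2]
width: 1.002
grasp_force: 0.0
time_s: 2.77
ee_pos: [0.5373, 0.1581, 0.2307]
tcp_rot: [-1.949, -2.463, 0.002]
contact_force: [0.4, -0.3, 0.1]
width: 1.0
grasp_force: 0.0
time_s: 3.77
ee_pos: [0.5373, 0.1581, 0.2307]
tcp_rot: [0.2, -3.134, 0.0]
contact_force: [-0.3, -0.1, 0.1]
width: 1.002
grasp_force: 0.0
time_s: 4.02
ee_pos: [0.5375, 0.1582, 0.2309]
tcp_rot: [0.377, -3.118, 0.0]
contact_force: [-0.6, -0.1, 0.5]
width: 1.002
grasp_force: 0.0
[0.46749339 0.14109648 0.37283166] [0.53753742 0.15816571 0.2309479 ] [[-0.971, -0.238, -0.001], [-0.238, 0.971, -0.0], [0.001, -0.0, -1.0]] [ 0.17  0.35  0.04  1.26 -0.   -0.07]
```

View pics/w1.png

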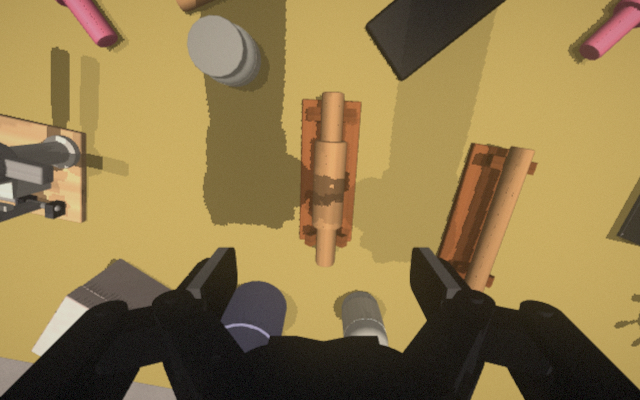

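The wrist view shows the bare pin from (333,93) to (326,265), nearly aligned with the tool, and the dowel at (500,215). I'm measuring the pin in both views now.

```bash
cat >> h.py <<'E'
def pinmask(c,box):
    h=cv2.cvtColor(c['color'],cv2.COLOR_RGB2HSV).astype(int); x0,y0,x1,y1=box
    m=np.zeros(h.shape[:2],bool); m[y0:y1,x0:x1]=True
    P=cloud(c); return m&(P[...,2]>.052)&(P[...,2]<.072),P
E
python3 - <<'E'
from h import *
for tag,box in(('w1',(290,80,365,275)),('top0',(283,160,312,232)),('side0',(268,212,345,248))):
    c=load(tag); m,P=pinmask(c,box)
    # thick middle only: z above handle top (58) 
    q=P[m]; mid=q[q[:,2]>.0605]
    r=cv2.minAreaRect(q[:,:2].astype(np.float32)); r2=cv2.minAreaRect(mid[:,:2].astype(np.float32))
    print(tag,len(q),len(mid),np.round([*r[0],*r[1],r[2]],4),'mid',np.round([*r2[0],*r2[1],r2[2]],4),'ztop',np.percentile(q[:,2],98).round(4))
    d=np.linalg.svd(q[:,:2]-q[:,:2].mean(0),full_matrices=False)[2][0]; print(' axis deg',np.degrees(np.arctan2(d[1],d[0])).round(2))
# ray midpoint of ends: wrist and top
w=load('w1');t=load('top0')
def tri(a,b):
    (o1,d1),(o2,d2)=a,b; A=np.c_[d1,-d2]; s=np.linalg.lstsq(A,o2-o1,rcond=None)[0]; p,q=o1+d1*s[0],o2+d2*s[1]; return (p+q)/2,np.linalg.norm(p-q)
for a,b in(((333,93),(302.5,227)),((326,265),(292.7,165))): print(tri(ray(w,*a),ray(t,*b)))
E
```

```text
w1 4080 1506 [ 0.5437  0.1653  0.1991  0.0333 11.2766] mid [ 0.5438  0.1651  0.0995  0.0234 10.22  ] ztop 0.0639
 axis deg 11.26
top0 559 266 [ 0.5402  0.169   0.199   0.0392 11.5416] mid [ 0.5399  0.1672  0.1861  0.03   11.2556] ztop 0.0677
 axis deg -168.73
side0 435 144 [ 0.5398  0.1674  0.1983  0.0365 11.4685] mid [0.5408 0.1691 0.1573 0.0282 6.7972] ztop 0.0664
 axis deg 11.03
(array([0.44420152, 0.14783474, 0.01551847]), np.float64(0.003243783594019803))
(array([0.63485051, 0.18311234, 0.06330358]), np.float64(0.0034931610097299745))
```

```bash
python3 -m creep '[[[-6.5,7,0],2.5],[[0,0,30],0],[[0,0,36],0],[[0,0,36],0],[[0,0,36],0],[[0,0,36],0],[[0,0,15],0],[[0,0,12],0],[[0,0,0],0],[[0,0,0],0]]'
python3 -m creep '[[[0,0,0],0],[[0,0,0],0],[[0,0,0],0],[[0,0,0],0],[[0,0,0],0],[[0,0,0],0],[[0,0,0],0],[[0,0,0],0]]' 0 80
```

```text
time_s: 4.9
ee_pos: [0.5417, 0.1664, 0.0297]
tcp_rot: [0.311, -3.124, 0.0]
contact_force: [1.0, -0.2, -0.0]
width: 1.002
grasp_force: 0.0
time_s: 5.57
ee_pos: [0.5438, 0.1657, 0.0318]
tcp_rot: [-0.312, 3.123, -0.003]
contact_force: [-0.9, -1.7, 5.4]
width: 0.398
grasp_force: 79.1
```

```bash
python3 -m creep '[[[0,0,-10],0],[[0,0,-25],0],[[0,0,-35],0],[[0,0,-35],0],[[0,0,-35],0],[[0,0,-35],0],[[0,0,0],0],[[0,0,0],0]]'
python3 - <<'E'
from h import *
w=snap('wrist','w2'); snap('top','top1')
print(observe()['ee_pos'],observe()['contact_force'],observe()['width'])
# stand in top0: base corners seen in crop (colour edges) on z=.01
t=load('top0')
for u,v in((391.3,156.8),(459.8,156.8),(459.8,193.2),(391.3,193.2)): print(onz(t,u,v,.01).round(4))
P=cloud(t)
h=cv2.cvtColor(t['color'],cv2.COLOR_RGB2HSV)
m=(h[...,2]<60); m[:195]=0; m[225:]=0; m[:,:395]=0; m[:,412:]=0; m&=P[...,2]>.09
r=cv2.minAreaRect(P[m][:,:2].astype(np.float32)); print('grip',m.sum(),r,np.median(P[m][:,2]))
E
```

```text
time_s: 6.23
ee_pos: [0.5442, 0.1671, 0.2085]
tcp_rot: [-0.313, 3.12, 0.001]
contact_force: [-0.2, 0.0, -1.2]
width: 0.396
grasp_force: 79.7
[0.54174978 0.16655487 0.20470369] [ 0.23328061  0.18376843 -1.10700774] 0.3962305391985997
[ 0.6774 -0.1352  0.01  ]
[ 0.6814 -0.3589  0.01  ]
[ 0.5619 -0.3578  0.01  ]
[ 0.5579 -0.1357  0.01  ]
grip 179 ((0.4521603584289551, -0.05747494101524353), (0.0761507898569107, 0.2690192461013794), 27.653331756591797) 0.10968880683190596
```

View pics/w2.png

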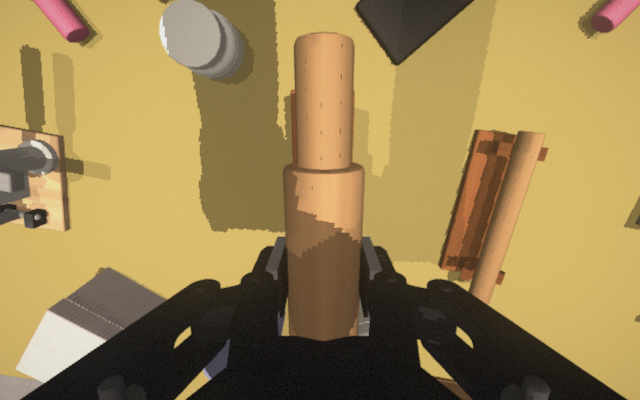

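The pin is held square, with its near handle at (324,100) in the picture. Next I'll move part-way towards the stand and take a closer look at it.

```bash
python3 -m creep '[[[4,-30,0],0],[[4,-37,0],0],[[4,-37,0],0],[[4,-37,0],0],[[4,-37,0],0],[[5,-37,0],0],[[0,0,0],0],[[0,0,0],0],[[0,0,0],0]]'
python3 - <<'E'
from h import *
c=snap('wrist','w3'); print(c['xyz'],observe()['ee_pos'])
E
```

```text
time_s: 7.08
ee_pos: [0.5593, -0.0488, 0.2035]
tcp_rot: [0.312, -3.123, -0.003]
contact_force: [-0.3, -0.1, -0.0]
width: 0.393
grasp_force: 79.9
[ 0.4890235  -0.06315108  0.34567147] [ 0.55949416 -0.0481567   0.2039178 ]
```

View pics/w3.png

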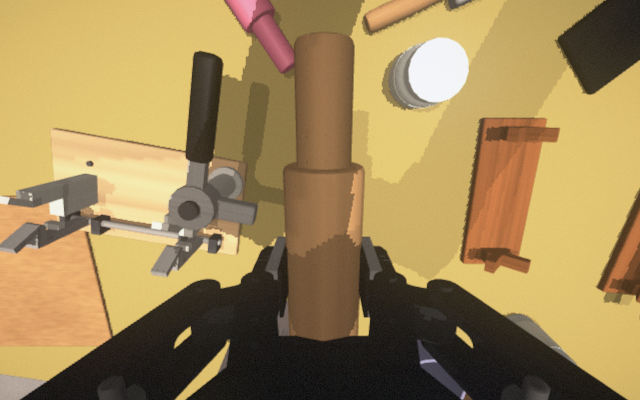

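The wrist view shows the base corners at (53,129), (245,160) and (239,254), the hub at (189,207), and the black lever handle from (203,158) to (208,54). I'll fit the base and lever from these.

```bash
python3 - <<'E'
from h import *
c=load('w3'); P=cloud(c); t=load('top0')
C=[onz(c,u,v,.01) for u,v in((53,129),(245,160),(239,254))]; print(np.round(C,4).tolist(), 'depth',P[131,60].round(4),P[165,238].round(4))
print([np.linalg.norm(C[0]-C[1]).round(4),np.linalg.norm(C[1]-C[2]).round(4)])
e=C[1]-C[0]; y=e/np.linalg.norm(e); print('y axis deg',np.degrees(np.arctan2(y[1],y[0])))
x=np.array([y[1],-y[0],0]); org=(C[0]+C[1])/2+x*.072; org2=C[2]-y*.11-x*.048; print('origin',org.round(4),org2.round(4))
hub=onz(c,189,207,.113); print('hub',hub, P[207,189], 'pred',org+x*-.045+y*.09)
Z=P[...,2]; h=cv2.cvtColor(c['color'],cv2.COLOR_RGB2HSV)
m=np.zeros(Z.shape,bool); m[45:165,180:225]=1; m&=(Z>.098)&(Z<.114)&(h[...,2]<80)
q=P[m][:,:2]; r=cv2.minAreaRect(q.astype(np.float32)); d=np.linalg.svd(q-q.mean(0),full_matrices=False)[2][0]; print('grip',m.sum(),r,np.degrees(np.arctan2(d[1],d[0])),np.median(P[m][:,2]))
# parts in stand frame
rel=(P-org)@np.c_[x,y,[0,0,1]]
for s in(-1,1):
    b=(abs(rel[...,1]-s*.066)<.006)&(abs(rel[...,0])<.05)&(rel[...,2]>.06)&(rel[...,2]<.13); b[:,285:]=0
    f=rel[b]; 
    for lo in(.07,.08,.09,.10,.105,.11): 
        g=f[(f[:,2]>=lo)&(f[:,2]<lo+.006)]; a=g[g[:,0]<0]; bb=g[g[:,0]>0]
        print(s,lo,len(a),a[:,0].max().round(4) if len(a) else '',len(bb),bb[:,0].min().round(4) if len(bb) else '')
    top=rel[(abs(rel[...,0])<.05)&(abs(rel[...,1]-s*.066)<.02)&(rel[...,2]>.085)&(rel[...,2]<.13)&(np.arange(640)<285)]; print('clip y range',np.percentile(top[:,1],[3,50,97]).round(4))
# ray check by triangulating hub with top view
E
```

```text
[[0.5658, -0.3542, 0.01], [0.558, -0.1406, 0.01], [0.6775, -0.1331, 0.01]] depth [ 0.5663 -0.346   0.0108] [ 0.5654 -0.1479  0.0094]
[np.float64(0.2138), np.float64(0.1198)]
y axis deg 92.10554452651967
origin [ 0.6338 -0.2448  0.01  ] [ 0.6336 -0.2448  0.01  ]
hub [ 0.58502129 -0.1575151   0.113     ] [ 0.58480795 -0.15730539  0.11351708] pred [ 0.58556166 -0.15646706  0.01      ]
grip 2927 ((0.5057523250579834, -0.15627998113632202), (0.019300442188978195, 0.08316482603549957), 89.691162109375) -0.3168579736983743 0.10798158887708131
-1 0.07 114 -0.0122 150 0.0062
-1 0.08 87 -0.0134 115 0.0087
-1 0.09 48 -0.018 124 0.0128
-1 0.1 42 -0.0227 54 0.0174
-1 0.105 0  0 
-1 0.11 0  0 
clip y range [-0.0748 -0.0641 -0.0604]
1 0.07 6 -0.0095 78 0.0087
1 0.08 33 -0.0116 84 0.0108
1 0.09 25 -0.016 92 0.0149
1 0.1 60 -0.0203 40 0.0204
1 0.105 0  0 
1 0.11 0  0 
clip y range [0.0572 0.0703 0.0851]
```

```bash
python3 -m creep '[[[0,0,0],-7],[[0,0,0],-7],[[0,0,0],-7],[[0,0,0],-7],[[0,0,0],-7],[[0,0,0],-7],[[0,0,0],-7],[[0,0,0],-7],[[0,0,0],-7],[[0,0,0],-7],[[0,0,0],-7],[[0,0,0],-3]]'
python3 -m creep '[[[25,-9,0],0],[[35,-12,0],0],[[35,-12,0],0],[[35,-12,0],0],[[35,-12.5,0],0],[[34,-12.5,0],0],[[0,0,0],0],[[0,0,0],0],[[0,0,0],0]]'
python3 - <<'E'
from h import *
c=snap('wrist','w4'); s=snap('side','side2'); t=snap('top','top2'); o=observe(); M=R.from_rotvec(o['tcp_rot']).as_matrix(); print(o['ee_pos'],M.round(4).tolist(),o['q'].round(2))
org=np.array([.634,-.2455,0]);a=np.radians(1.3);B=np.array([[np.cos(a),-np.sin(a),0],[np.sin(a),np.cos(a),0],[0,0,1]])
for n,k in(('top',t),('side',s)):
    P=cloud(k); rel=(P-org)@B; b=(abs(rel[...,0])<.035)&(abs(rel[...,1])<.125)&(rel[...,2]>.185)&(rel[...,2]<.26)
    for s_ in(-1,1):
        g=rel[b&(rel[...,1]*s_>.06)]
        if len(g): print(n,s_,len(g),np.percentile(g[:,0],[3,50,97]).round(4),'y',(g[:,1]*s_).max().round(4),'z',np.percentile(g[:,2],[50,97]).round(4))
im=np.hstack([c['color'][:,80:560][:, :],cv2.resize(s['color'][90:180,250:330],(320,400))[:, :]]);cv2.imwrite('pics/c4.png',im[:,:,::-1])
E
```

```text
time_s: 8.13
ee_pos: [0.5601, -0.0471, 0.2048]
tcp_rot: [2.258, -2.184, -0.002]
contact_force: [0.6, -0.1, -0.3]
width: 0.395
grasp_force: 79.9
time_s: 8.88
ee_pos: [0.6355, -0.2445, 0.2045]
tcp_rot: [2.251, -2.191, -0.003]
contact_force: [-0.6, 0.6, -1.8]
width: 0.393
grasp_force: 80.0
[ 0.63548979 -0.24418966  0.20560529] [[0.0277, -0.9996, -0.0003], [-0.9996, -0.0277, 0.0003], [-0.0003, 0.0003, -1.0]] [-0.46  0.62  0.4   1.35  0.   -2.06]
top 1 144 [-0.0124 -0.0035  0.0069] y 0.1038 z [0.2303 0.2336]
side 1 90 [-0.0123 -0.0026  0.0084] y 0.1057 z [0.227  0.2336]
```

View pics/c4.png

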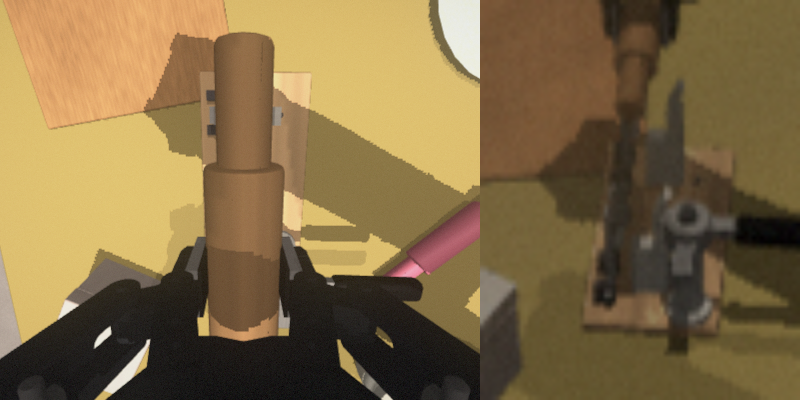

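The pin sits over the stand, with the near handle at (245,100) and the -y clip at (215,115) to (280,115) either side of it. One quick check of the held pin's axis before I push.

```bash
python3 - <<'E'
from h import *
org=np.array([.634,-.2455,0]);a=np.radians(1.3);B=np.array([[np.cos(a),-np.sin(a),0],[np.sin(a),np.cos(a),0],[0,0,1]])
c=load('w4'); rel=(cloud(c)-org)@B; m=(rel[...,2]>.19)&(rel[...,2]<.26); m[:,:285]=0; m[:,370:]=0
for lo in(-.1,-.085,-.07,-.055,-.045,-.035):
    g=rel[m&(rel[...,1]>=lo)&(rel[...,1]<lo+.01)]
    if len(g): print(lo,len(g),np.percentile(g[:,0],[2,98]).round(4),np.percentile(g[:,0],[2,98]).mean().round(4),g[:,2].max().round(4))
g=rel[m&(rel[...,1]<-.03)]; print('end',g[:,1].min())
E
```

```text
-0.1 1404 [-0.0096  0.0125] 0.0015 0.2319
-0.085 1640 [-0.0099  0.0125] 0.0013 0.2314
-0.07 1447 [-0.01    0.0123] 0.0012 0.2314
-0.055 1884 [-0.0143  0.0162] 0.001 0.2368
-0.045 1895 [-0.0154  0.0169] 0.0007 0.2371
-0.035 1786 [-0.0155  0.0174] 0.0009 0.237
end -0.09892838056943891
```

```bash
python3 -m creep '[[[0,1,20],0],[[0,0,30],0],[[0,0,30],0],[[0,0,20],0],[[0,0,8],0],[[0,0,0],0],[[0,0,0],0]]'
python3 -m creep '[[[0,0,4],0],[[0,0,4],0],[[0,0,4],0],[[0,0,4],0],[[0,0,4],0],[[0,0,0],0]]'
python3 -m creep '[[[0,0,4],0],[[0,0,4],0],[[0,0,4],0],[[0,0,0],0],[[0,0,0],0]]'
```

```text
time_s: 9.62
ee_pos: [0.6348, -0.2456, 0.0983]
tcp_rot: [-2.25, 2.192, -0.001]
contact_force: [-0.3, 0.1, -0.4]
width: 0.391
grasp_force: 80.0
time_s: 10.12
ee_pos: [0.6342, -0.2471, 0.0785]
tcp_rot: [2.247, -2.194, 0.002]
contact_force: [-3.6, -1.1, 5.2]
width: 0.394
grasp_force: 81.0
time_s: 10.53
ee_pos: [0.6344, -0.2472, 0.0655]
tcp_rot: [2.247, -2.194, 0.001]
contact_force: [-1.4, -2.3, 1.8]
width: 0.398
grasp_force: 80.4
```

```bash
python3 -m creep '[[[0,0,4],0],[[0,0,4],0],[[0,0,0],0],[[0,0,0],0]]'
python3 -m creep '[[[0,0,3],0],[[0,0,2],0],[[0,0,0],0],[[0,0,0],0]]'
```

```text
time_s: 10.87
ee_pos: [0.6348, -0.2457, 0.0565]
tcp_rot: [-2.25, 2.192, 0.001]
contact_force: [1.1, -0.3, -1.4]
width: 0.395
grasp_force: 80.1
time_s: 11.2
ee_pos: [0.6351, -0.2459, 0.0557]
tcp_rot: [-2.249, 2.191, -0.003]
contact_force: [-6.7, 4.1, 16.3]
width: 0.399
grasp_force: 82.1
```

It has bottomed on the fork floors with 16 N at the expected height. I'm releasing and lifting straight up.

```bash
python3 -m creep '[[[0,0,0],0],[[0,0,0],0],[[0,0,0],0],[[0,0,0],0],[[0,0,0],0],[[0,0,0],0],[[0,0,0],0],[[0,0,0],0]]' 1
python3 -m creep '[[[0,0,-10],0],[[0,0,-25],0],[[0,0,-30],0],[[0,0,-35],0],[[0,0,-35],0],[[0,0,-35],0],[[0,0,0],0],[[0,0,0],0],[[0,0,0],0]]'
python3 - <<'E'
from h import *
c=snap('wrist','w5'); s=snap('side','side3'); t=snap('top','top3'); o=observe(); print(o['ee_pos'],o['width'])
org=np.array([.634,-.2455,0]);a=np.radians(1.3);B=np.array([[np.cos(a),-np.sin(a),0],[np.sin(a),np.cos(a),0],[0,0,1]])
rel=(cloud(c)-org)@B
for lo in(-.1,-.085,-.055,-.04,-.025):
    g=rel[(rel[...,1]>=lo)&(rel[...,1]<lo+.01)&(abs(rel[...,0])<.02)&(rel[...,2]>.04)&(rel[...,2]<.12)]
    if len(g): print(lo,len(g),np.percentile(g[:,0],[2,98]).round(4),np.percentile(g[:,2],[50,95]).round(4))
im=np.hstack([c['color'][:,100:540],cv2.resize(s['color'][90:180,250:340],(360,400),interpolation=cv2.INTER_CUBIC)]);cv2.imwrite('pics/c5.png',im[:,:,::-1])
E
```

```text
time_s: 11.87
ee_pos: [0.6346, -0.2463, 0.0521]
tcp_rot: [2.249, -2.193, -0.0]
contact_force: [-0.3, -0.2, -0.7]
width: 1.001
grasp_force: 0.0
time_s: 12.62
ee_pos: [0.6347, -0.2464, 0.2226]
tcp_rot: [-2.249, 2.193, -0.001]
contact_force: [-0.3, 0.8, 0.2]
width: 1.0
grasp_force: 0.0
[ 0.63361539 -0.2458172   0.22039198] 0.9971897872332728
-0.1 285 [-0.0102  0.0121] [0.0796 0.0817]
-0.085 275 [-0.0105  0.0123] [0.0796 0.0817]
-0.055 358 [-0.0155  0.0171] [0.0811 0.087 ]
-0.04 381 [-0.016   0.0175] [0.0847 0.0876]
-0.025 355 [-0.0161  0.0176] [0.0847 0.0876]
```

View pics/c5.png

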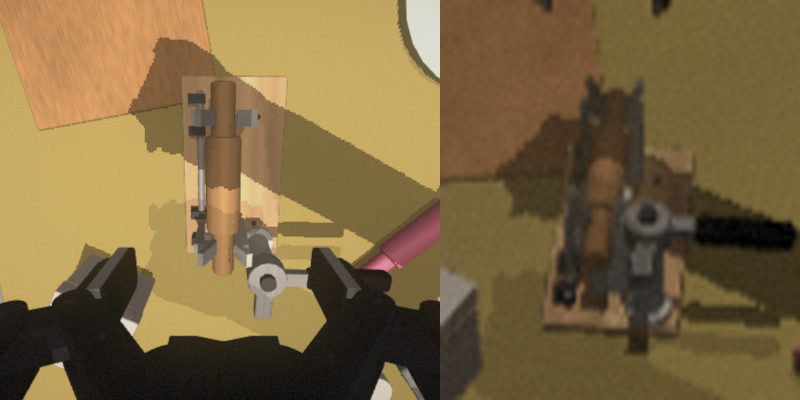

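Pin seated: the handle top is at 82 mm and the middle top at 88 mm, as they should be, and the picture shows the jaw shut beside it. The lever hub is at (268,280) in the left panel with the handle pointing right, still open. Next I'll go to the lever grip at about (0.491, -0.156).

```bash
python3 -m creep '[[[0,0,0],7],[[0,0,0],7],[[0,0,0],7],[[0,0,0],7],[[0,0,0],7],[[0,0,0],7],[[0,0,0],7],[[0,0,0],7],[[0,0,0],7],[[0,0,0],7],[[0,0,0],7],[[0,0,0],7]]'
python3 -m creep '[[[0,0,0],7],[[22,14,0],0],[[30,19,0],0],[[30,19,0],0],[[30,19,0],0],[[30,19,0],0],[[0,0,0],0],[[0,0,0],0]]' 1 25
python3 - <<'E'
from h import *
c=snap('wrist','w6'); o=observe(); M=R.from_rotvec(o['tcp_rot']).as_matrix(); print(o['ee_pos'],np.degrees(np.arctan2(M[1,0],M[0,0])),o['q'].round(2))
P=cloud(c); h=cv2.cvtColor(c['color'],cv2.COLOR_RGB2HSV); Z=P[...,2]
m=(Z>.098)&(Z<.114)&(h[...,2]<80)&(abs(P[...,0]-.5)<.065)&(abs(P[...,1]+.156)<.03)
q=P[m][:,:2].astype(np.float32); print(m.sum(),cv2.minAreaRect(q),np.median(q,0),np.median(P[m][:,2]))
E
```

```text
time_s: 13.77
ee_pos: [0.6337, -0.2459, 0.2205]
tcp_rot: [0.195, -3.133, -0.002]
contact_force: [-0.1, 0.5, 0.4]
width: 1.0
grasp_force: 0.0
time_s: 14.43
ee_pos: [0.4887, -0.1556, 0.2207]
tcp_rot: [0.013, -3.137, -0.003]
contact_force: [0.9, -1.1, -0.2]
width: 1.001
grasp_force: 0.0
[ 0.49094595 -0.15689628  0.2215    ] -179.53240651335693 [-0.43  0.26 -0.11  1.2  -0.   -0.44]
1797 ((0.505042552947998, -0.15719148516654968), (0.019890110939741135, 0.0825701653957367), 89.79246520996094) [ 0.501234  -0.1576968] 0.10801554481331366
```

```bash
python3 -m creep '[[[0,0,25],0],[[0,0,35],0],[[0,0,35],0],[[0,0,30],0],[[0,0,15],0],[[0,0,0],0],[[0,0,0],0]]'
python3 -m creep '[[[0,0,0],0],[[0,0,0],0],[[0,0,0],0],[[0,0,0],0],[[0,0,0],0],[[0,0,0],0],[[0,0,0],0],[[0,0,0],0],[[0,0,0],0]]' 0 25
python3 -m creep '[[[-0.5,8,0],5],[[-0.7,11.6,0],7],[[-0.7,11.6,0],7],[[-0.7,11.6,0],7]]'
```

```text
time_s: 15.07
ee_pos: [0.4924, -0.1579, 0.0815]
tcp_rot: [0.012, -3.14, -0.001]
contact_force: [0.1, 0.4, 1.1]
width: 0.998
grasp_force: 0.0
time_s: 15.82
ee_pos: [0.4924, -0.1579, 0.0831]
tcp_rot: [-0.012, 3.14, -0.002]
contact_force: [-0.2, -0.6, 5.5]
width: 0.229
grasp_force: 29.1
time_s: 16.15
ee_pos: [0.5022, -0.1156, 0.0831]
tcp_rot: [0.702, 3.06, -0.0]
contact_force: [1.5, 0.1, 3.1]
width: 0.232
grasp_force: 28.3
```

```bash
python3 -m creep '[[[-0.7,11.6,0],7],[[-0.7,11.6,0],7],[[-0.7,11.6,0],7],[[-0.7,11.6,0],7],[[-0.7,11.6,0],7],[[-0.7,11.6,0],7],[[-0.7,11.6,0],7]]'
python3 -m creep '[[[-0.7,9,0],5.5],[[-0.4,6.5,0],4],[[0,3,0],2],[[0,0,0],0],[[0,0,0],0],[[0,0,0],0]]'
```

```text
time_s: 16.73
ee_pos: [0.5637, -0.0649, 0.0831]
tcp_rot: [1.906, 2.494, 0.002]
contact_force: [2.6, -1.6, 3.0]
width: 0.226
grasp_force: 28.2
time_s: 17.23
ee_pos: [0.582, -0.0618, 0.0831]
tcp_rot: [2.139, 2.298, 0.006]
contact_force: [4.8, 3.3, 3.2]
width: 0.23
grasp_force: 28.2
```

```bash
python3 -m creep '[[[-0.2,4,0],2.8],[[0,2,0],0],[[0,2,0],0],[[0,0,0],0],[[0,0,0],0],[[0,0,0],0]]'
python3 - <<'E'
from h import *
o=observe(); M=R.from_rotvec(o['tcp_rot']).as_matrix(); print(np.degrees(np.arctan2(M[1,0],M[0,0])),o['contact_force'],o['wrist_torque'],o['ee_pos'])
E
```

```text
time_s: 17.73
ee_pos: [0.5871, -0.0615, 0.083]
tcp_rot: [-2.197, -2.244, -0.001]
contact_force: [-2.2, 4.8, 9.0]
width: 0.228
grasp_force: 29.1
91.21023675580227 [-2.15882085  4.7675142   9.04553712] [ 0.60157765  0.22437286 -0.09566887] [ 0.58710225 -0.06145656  0.08298855]
```

```bash
python3 -m creep '[[[0,3,0],0.3],[[0,3,0],0],[[0,0,0],0],[[0,0,0],0],[[0,0,0],0]]'
```

```text
time_s: 18.15
ee_pos: [0.5872, -0.0615, 0.0828]
tcp_rot: [-2.198, -2.233, 0.012]
contact_force: [-17.2, 2.0, 21.3]
width: 0.229
grasp_force: 31.1
```

It is hard against the end stop, so I'll ease off slightly, open, and rise.

```bash
python3 -m creep '[[[0,-4,0],0],[[0,0,0],0]]'
python3 -m creep '[[[0,0,0],0],[[0,0,0],0],[[0,0,0],0],[[0,0,0],0],[[0,0,0],0],[[0,0,0],0],[[0,0,0],0]]' 1
python3 -m creep '[[[0,0,-15],0],[[0,0,-30],0],[[0,0,-35],0],[[0,0,-35],0],[[0,0,-25],0],[[0,0,0],0],[[35,0,0],0],[[35,0,0],0],[[35,0,0],0],[[0,0,0],0],[[0,0,0],0]]'
python3 - <<'E'
from h import *
t=snap('top','top4'); s=snap('side','side4'); P=cloud(t)
h=cv2.cvtColor(t['color'],cv2.COLOR_RGB2HSV)
for k in(t,s):
    P=cloud(k); h=cv2.cvtColor(k['color'],cv2.COLOR_RGB2HSV)
    m=(P[...,2]>.098)&(P[...,2]<.114)&(h[...,2]<80)&(abs(P[...,0]-.58)<.05)&(abs(P[...,1]+.07)<.06)
    q=P[m][:,:2]; 
    if len(q)>5:
        d=np.linalg.svd(q-q.mean(0),full_matrices=False)[2][0]; print(len(q),cv2.minAreaRect(q.astype(np.float32)),np.degrees(np.arctan2(d[1],d[0])))
a=cv2.resize(t['color'][140:235,220:470],(800,304),interpolation=cv2.INTER_CUBIC)
b=cv2.resize(s['color'][85:310,180:400],(286,292)); b2=cv2.resize(s['color'][95:180,250:350],(344,292),interpolation=cv2.INTER_CUBIC)
z=np.zeros((292,170,3),np.uint8); cv2.imwrite('pics/c6.png',np.vstack([a,np.hstack([b,b2,z])])[:,:,::-1])
o=observe(); print(o['time_s'],o['ee_pos'],o['contact_force'])
E
```

```text
time_s: 18.32
ee_pos: [0.5871, -0.0615, 0.0829]
tcp_rot: [-2.201, -2.237, 0.003]
contact_force: [-5.8, 3.1, 11.5]
width: 0.226
grasp_force: 29.6
time_s: 18.9
ee_pos: [0.5901, -0.0623, 0.0821]
tcp_rot: [-2.205, -2.238, 0.0]
contact_force: [-0.3, 0.6, 0.9]
width: 1.001
grasp_force: 0.0
time_s: 19.82
ee_pos: [0.5881, 0.0444, 0.2216]
tcp_rot: [-2.201, -2.241, 0.002]
contact_force: [0.7, -0.9, 0.4]
width: 0.999
grasp_force: 0.0
91 ((0.5836084485054016, -0.09360376000404358), (0.018669603392481804, 0.042434461414813995), 1.1165344715118408) -84.73340015342058
120 ((0.5841934680938721, -0.07602556049823761), (0.02030760422348976, 0.09176887571811676), 1.0862785577774048) 90.90909466255394
19.9167 [0.58836813 0.04239427 0.22172609] [-0.30868743  0.57388793  0.20510715]
```

View pics/c6.png

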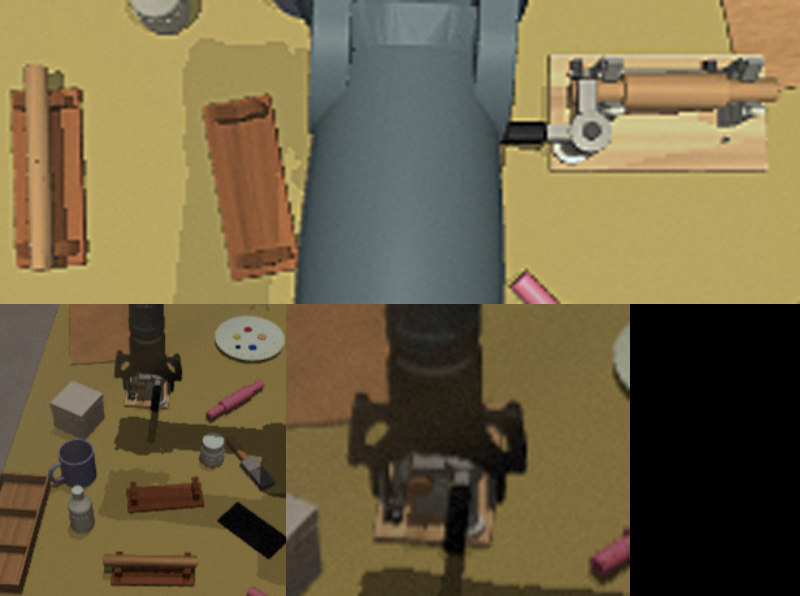

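The pin lies in both clips and the lever nose covers its handle at (588,98). The grip points along 90.9°, which is the end stop, and the dowel and bystanders are undisturbed. The robot is clear.

```bash
python3 -c "
from plant import sign_off; print(sign_off())"
```

```text
the job is handed in; nothing more can be done
None
```

The rolling pin is fully down in both fork clips and the lever is swung to its end stop with its nose over the pin's handle; the dowel and bystanders I could see are undisturbed, and I handed the job in at about 20 s.

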